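# Pulse the almond blender on the third click

## Robot

A 7-joint arm with a two-finger parallel gripper is mounted at the origin on the work surface. World frame = base frame: x ahead of the robot, y to its left, z up, the work surface at z = 0. Lengths are in m, angles in rad, forces in N, time in s.
With the tool pointing down it reaches from about 0.4 to 0.75 m from the base axis. Payload 19.5 kg.
Tool frame: the origin (TCP) lies midway between the tips of the shut fingers; the grasp point (between the pads) lies 19 mm behind it; z points along the fingers, y is the line along which they close (so a half turn about z gives the same grasp; the last joint's range is limited). The gripper opens to 85 mm and grips with 20 to 120 N. Pads are 22 mm wide; open, the fingers measure 114 mm over their backs; the gripper's body (76 mm by 85 mm) begins 54 mm behind the grasp point. The pads swing forward as they close: fully open they stand 13 mm farther back than shut.
Start: joints at [1.196, 0.707, -0.028, 1.485, 0.022, 0.951, -0.075], TCP at [0.188, -0.543, 0.231] pointing down, gripper open.
Joint ranges: [-2.71, 2.71], [-0.32, 2.16], [-1.57, 1.52], [0, 2.45], [-1.46, 4.6], [0, 2.02], [-2.83, 2.83]. Speed limits (rad/s): [1.89, 1.89, 2.57, 2.57, 3.01, 3.01, 3.01].

## Interface

Orientations are given as [roll, pitch, yaw] about the fixed x, y, z axes, in that order (R = Rz(yaw) Ry(pitch) Rx(roll)).
In Python, from workcell import env gives the robot as it stands.
- The arm moves only by the tool apply_moves, never from a script. Its argument "rows" is a list of rows, each a list of 6 numbers: the shift along the tool's x, y, z in m, then the turn, a rotation vector about the tool's x, y, z in degrees. In form: [[tx, ty, tz, ax, ay, az], ...]. A call has 1 to 5 rows; each row is the pose to reach, as a shift and turn from the pose commanded when the call began, along the tool's axes at that moment; what a row does not reach only later rows make up. A row lasts 1/8 s, in which the tool goes at most 62.5 mm and 10.7 degrees, less where a joint would pass 70% of its speed; a pose out of reach is approached as far as the arm can. A call with a gripper value outside its range is refused whole. "fingers" is the finger opening in m, from 0 to 0.0854, set as the call begins (left out, the last holds). The fingers move at their own pace and stop on an object; "force" is the grip in N (left out, the last holds). Time passes only in rows, so rows that repeat a pose let the fingers close. It gives the time, the measured TCP pose, the force, the opening and the grip force at its end, in the units of the state.
- env.observe(): the state, without advancing time (a new reading comes with each control period).
- env.grab_frame(name): name is "scene" or "side" or "wrist"; returns the picture (384x512x3 uint8, red, green, blue); there is no depth.
- env.camera_params(name): a dict with "mtx" (3x3 intrinsics, pixels), "k1" (the pictures are not rectified: a ray, as slopes to the right and down, at radius r is drawn at 1 + k1 r^2 times it, then the intrinsics apply), "rvec" (rotation vector, rad) and "tvec" (3), from world to camera coordinates, as OpenCV has them. Camera axes: x right, y down, z forward; pixel columns grow to the right and rows downward; lengths in m; the calibration is good to about 2 mm. A picture is of the moment at which its call begins: read the wrist's pose just before it. camera_params takes no time and is no camera call; for the wrist camera it gives the pose at the moment of the call.
- env.job_done(): hands the job in; it is judged then, once.
The state is a dict: "time_s": time; "joint_positions": joint angles; "joint_vel": joint speeds; "tau": joint torques, N m; "tcp_pos": TCP position; "ee_rot": TCP orientation; "ft_force": force on the tool from outside, world axes, zero at the start; "torque": the same for the moment, N m; "gripper_width": finger opening in m; "grasp_force": force on a finger pad.
Only numpy, scipy, OpenCV 4.12 (cv2) and the standard library are available. Lean on these libraries where they do the work, as an engineer would, in place of code of your own. Each camera call takes 0.05 s, during which the arm holds its last target. There are 200 camera calls.

## Task

Swing the blender's speed lever round until it points at the yellow clip, leaving the clip where it is. Then turn the spring-return pulse dial clockwise past its first two clicks to the third (red mark at the green dot) and keep holding it there: finish with the gripper still holding the dial against its spring. Leave everything else on the table and on the blender where it stands.

Things in the scene. Friction and masses are not known exactly. Their poses are not given: they have to be found in the camera images.
- lever_knob (a point): Point in the upright round black knob (22 mm dia., 38 mm tall) of the blender's steel speed lever, which swings level over the control deck. The point is 45 mm above the deck, 15 mm below the knob's top; lever bar 16 to 22 mm above the deck. x axis: outwards from pivot along the lever; z up. A white tip beyond the knob points at the quadrant.
- lever_pivot (a point): Point on the lever's vertical pivot axis, level with lever_knob, 75 mm from it; x axis outwards along the lever. The deck is level, 80 mm above the table, on the right (-y) part of the blender's red base (240 x 400 mm); the tall clear jar (144 mm dia., to 338 mm high) stands on its left part.
- lever (a joint): Angle of the speed lever, 0 to 1.6 rad; it grows clockwise seen from above. It stays where it is left (about 1 N at the knob moves it). The same reading as clip means that the lever points at the clip.
- clip_mark (a point): Top centre of the yellow clip (18 mm radially, 10 mm wide, top 11 mm above the deck) on the flat black quadrant with white ticks, 104 mm from the lever's pivot axis: the knob travels inside it and higher. x axis: outwards from the pivot through the clip. It slides if pushed and must stay put.
- clip (a joint): Angle of the yellow clip about the lever's pivot axis, same zero and sense as lever (0 to 1.6 rad).
- dial_grip (a point): Point on the vertical axis of the spring-return pulse dial, 40 mm above the deck, in its grip: an upright steel bar 56 mm long, 14 mm thick, top 13 mm above the point, on a round black disc (60 mm dia., its top 22 mm below the point). x axis along the bar (red mark on its top at the -x end), z up. The jar's side is about 90 mm away.
- dial (a joint): Angle of the pulse dial: 0 at rest, grows clockwise seen from above. Clicks at 0.4, 0.8 and 1.2 rad (third: red mark at the large green dot; small white dots mark the others); hard stop at 1.3. When let go it springs back to 0 through all clicks: 0.06 Nm at rest to 0.12 at the third, up to about 0.05 more at each click.
- measuring_cap_mid (a point): Centre of a loose black measuring cap (36 mm diameter, 24 mm tall) lying on the control deck's corner nearest the robot and to the right; a bystander.
- kettle_a_mid (a point): About the middle of a bystander: black electric kettle with steel lid, 150 mm diameter, 204 mm tall. Leave it alone.
- kettle_b_mid (a point): About the middle of a bystander: second black electric kettle, like the first. Leave it alone.
- pump_bottle_mid (a point): About the middle of a bystander: blue pump bottle with white pump head, 85 x 50 x 175 mm. Leave it alone.
- carton_mid (a point): About the middle of a bystander: white and orange carton, 60 x 90 x 198 mm. Leave it alone.
- water_bottle_mid (a point): About the middle of a bystander: clear water bottle, 72 mm diameter, 235 mm tall. Leave it alone.
- bowl_mid (a point): About the middle of a bystander: white bowl, 110 mm diameter, 50 mm tall. Leave it alone.
- spatula_mid (a point): About the middle of a bystander: spatula lying on the table beyond the blender. Leave it alone.

How it is judged:
On the way, in this order (a step that is already met when the one before it is completed fails the run):
1. the speed lever points at the yellow clip, at rest, with the dial still in its rest position (angle between the x axis of clip_mark and the x axis of lever_knob, either way round below 0.11 rad and velocity of joint lever between -0.1 and 0.1 rad/s and value of joint dial below 0.15 rad), for 0.3 s.
2. the dial is held at its third click with the lever still at the clip (value of joint dial above 1.1 rad and angle between the x axis of clip_mark and the x axis of lever_knob, either way round below 0.11 rad), for 0.5 s.
At the end, for the whole second after the job is handed in: The dial stands still at its third click (reading above 1.1 rad) with the gripper's fingers pressing on it (over 1 N); the lever, let go, points within 0.11 rad of the yellow clip; the clip is within 7 mm of where it was (all of step 2 and velocity of joint dial between -0.2 and 0.2 rad/s and contact force between the fingers and dial above 1 N and contact force between each of the arm, the fingers and lever below 0.5 N and distance of clip_mark from where it was at the start of the episode below 0.007 m); the arm keeps its last pose, push and grip.
It fails at once if the yellow clip is pushed more than 7 mm along (distance of clip_mark from where it was at the start of the episode above 0.007 m).
It fails at once if a bystander is shifted by more than 30 mm or knocked over (distance of any of kettle_a_mid, kettle_b_mid, pump_bottle_mid, carton_mid, water_bottle_mid, bowl_mid, spatula_mid, measuring_cap_mid from where it was at the start of the episode above 0.03 m).
It also fails if it takes over 48 s, if anything falls off the work surface, if the arm or the gripper's body presses on something with over 40 N, if the wrist force passes 120 N, or if a joint passes its speed limit or range.

## Working session

There is one attempt and no reset: what is moved stays moved. The work goes in short steps, Python scripts to look and compute and a tool call to move; the robot and the scene stay as the last step left them, time stands still between calls to the robot, and variables do not carry over. Pictures are saved under pics/ and viewed, at most 10 in all, crops included, and the job is handed in when it is done.

Besides the shell and the picture viewer there is one more tool, called after "Emit:" as name(argument=value, ...) on one line, values as JSON. apply_moves: Moves the arm, as the interface text tells. Its arguments: {"type":"object","properties":{"rows":{"type":"array"},"fingers":{"type":"number"},"force":{"type":"number"}},"required":["rows"]}

```bash
mkdir -p pics; ls
python3 - <<'E'
from workcell import env
import cv2,numpy as np
for n in ["scene","side"]:
    f=env.grab_frame(n); cv2.imwrite(f"pics/{n}0.png",cv2.resize(f[:,:,::-1],(800,600),interpolation=cv2.INTER_CUBIC))
    np.save(f"pics/{n}0.npy",f)
    p=env.camera_params(n); R=cv2.Rodrigues(np.array(p["rvec"]))[0]; print(n,p["mtx"],p["k1"],-R.T@np.array(p["tvec"]).ravel())
print(env.observe())
E
```

```text
pics
scene [[431.87643144   0.         261.23368477]
 [  0.         431.87643144 191.7026314 ]
 [  0.           0.           1.        ]] -0.15817946989993895 [1.15100387 0.62671787 1.13933932]
side [[379.33049056   0.         259.62653439]
 [  0.         379.33049056 193.55786686]
 [  0.           0.           1.        ]] 0.007171461551010349 [0.14932871 0.86631341 0.69738397]
{'time_s': 0.1, 'joint_positions': array([ 1.19629024,  0.70700805, -0.02763095,  1.48493581,  0.02199355,
        0.95091452, -0.07545953]), 'joint_vel': array([ 0.0003087 , -0.00092473, -0.00192169, -0.00193971,  0.00016804,
       -0.00018374, -0.00059026]), 'tau': array([ 1.62244232e-03, -8.84293270e+01,  1.23701289e+00, -2.36450154e+01,
        1.71030534e-02,  5.15326654e-03, -1.04637903e-05]), 'tcp_pos': array([ 0.18778277, -0.54322643,  0.23089675]), 'ee_rot': array([-3.14062904e+00,  1.47908515e-05,  3.32852399e-01]), 'ft_force': array([0.80188433, 0.32395367, 0.99027104]), 'torque': array([-0.01824687,  0.04745891,  0.04116033]), 'grasp_force': 0.0, 'gripper_width': 0.08519343351728266}
```

View pics/scene0.png

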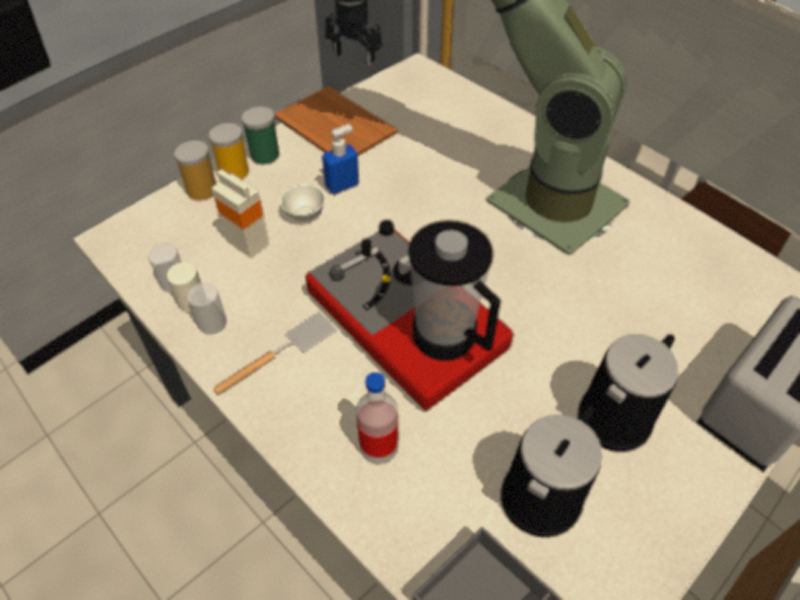

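View pics/side0.png

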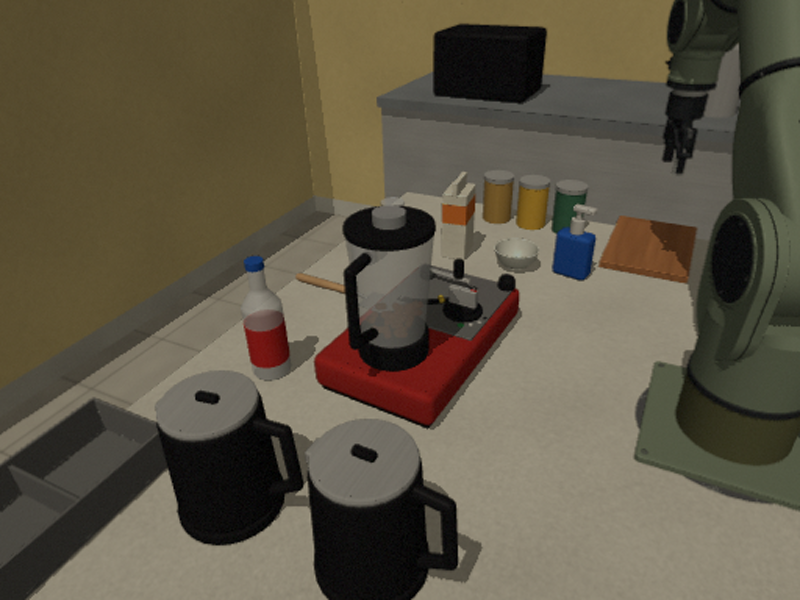

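The scene view shows, at 800x600 scale, the lever pivot near (337,272), knob near (367,246), clip near (386,279), cap at (387,228), and the dial at about (403,268), partly hidden by the jar. The side view shows the dial bar at (463,298), clip at (441,299) and knob at (459,268).

```bash
cat > h.py <<'E'
import numpy as np,cv2
def ray(p,uv):
    K=np.array(p["mtx"]);R=cv2.Rodrigues(np.array(p["rvec"]))[0];t=np.array(p["tvec"]).ravel()
    d=np.array([(uv[0]-K[0,2])/K[0,0],(uv[1]-K[1,2])/K[1,1]]);s=d.copy()
    for _ in range(20): s=d/(1+p["k1"]*(s@s))
    return -R.T@t, R.T@np.array([s[0],s[1],1])
def onz(p,uv,z):
    c,d=ray(p,uv); return c+d*(z-c[2])/d[2]
def proj(p,X):
    K=np.array(p["mtx"]);R=cv2.Rodrigues(np.array(p["rvec"]))[0];x=R@np.array(X)+np.array(p["tvec"]).ravel()
    s=x[:2]/x[2]; s=s*(1+p["k1"]*(s@s)); return K[:2,:2]@s+K[:2,2]
E
python3 - <<'E'
from workcell import env
import cv2,numpy as np
from h import *
p=env.camera_params("scene");q=env.camera_params("side")
k=512/800
for n,uv,z in [("pivot",(337,272),.105),("knobtop",(367,243),.138),("clip",(386,279),.091),("cap",(387,228),.092),("dial",(403,265),.11),("cornerL",(307,278),.08),("cornerF",(427,403),.08),("cornerN",(512,335),.08)]:
    print(n,onz(p,np.array(uv)*k,z).round(3))
for n,uv,z in [("knobtop",(459,262),.138),("clip",(441,299),.091),("cap",(507,283),.092),("dialtop",(463,289),.133)]:
    print("side",n,onz(q,np.array(uv)*k,z).round(3))
w=env.camera_params("wrist");R=cv2.Rodrigues(np.array(w["rvec"]))[0];print(w["mtx"],w["k1"],-R.T@np.array(w["tvec"]).ravel(),R)
f=np.load("pics/scene0.npy")[130:220,190:310];cv2.imwrite("pics/c1.png",cv2.resize(f[:,:,::-1],(800,600),interpolation=cv2.INTER_CUBIC))
E
```

```text
pivot [ 0.605 -0.127  0.105]
knobtop [ 0.526 -0.121  0.138]
clip [ 0.538 -0.053  0.091]
cap [ 0.435 -0.159  0.092]
dial [ 0.498 -0.044  0.11 ]
cornerL [ 0.648 -0.177  0.08 ]
cornerF [0.682 0.209 0.08 ]
cornerN [0.453 0.217 0.08 ]
side knobtop [ 0.524 -0.123  0.138]
side clip [ 0.53  -0.048  0.091]
side cap [ 0.432 -0.16   0.092]
side dialtop [ 0.48  -0.035  0.133]
[[310.07667414   0.         254.98340207]
 [  0.         310.07667414 191.53752537]
 [  0.           0.           1.        ]] 0.011442462102366342 [ 0.26606717 -0.51462257  0.37425246] [[ 3.25826391e-01 -9.45429370e-01 -6.85639644e-04]
 [-8.94842441e-01 -3.08626336e-01  3.22500839e-01]
 [-3.05113371e-01 -1.04465745e-01 -9.46568930e-01]]
```

View pics/c1.png

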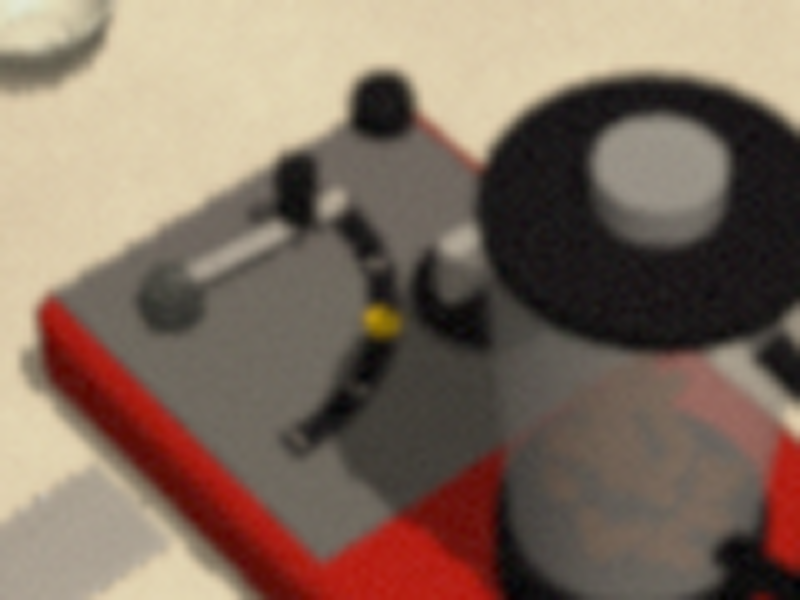

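The crop shows the pivot at (170,297), knob at (297,188), clip at (381,322) and dial bar at (460,260). Scene and side agree within about 1 cm. Next I move the wrist camera over the deck for a closer look.

Emit:
apply_moves(rows=[[0.04,-0.03,-0.03,0,0,0],[0.09,-0.06,-0.05,0,0,0],[0.14,-0.095,-0.06,0,0,0],[0.19,-0.13,-0.06,0,0,0],[0.24,-0.165,-0.06,0,0,0]])

```text
time_s: 0.72
tcp_pos: [0.3616, -0.3073, 0.2913]
ee_rot: [-3.142, -0.0, 0.333]
ft_force: [1.3, -1.3, 0.8]
gripper_width: 0.0854
grasp_force: 0.0
```

Emit:
apply_moves(rows=[[0.05,-0.035,0,0,0,0],[0.1,-0.07,0,0,0,0],[0.15,-0.105,0.01,0,0,0],[0.2,-0.14,0.02,0,0,0],[0.22,-0.15,0.02,0,0,0]])

```text
time_s: 1.35
tcp_pos: [0.5208, -0.0919, 0.2703]
ee_rot: [-3.14, 0.001, 0.337]
ft_force: [0.3, -1.9, -0.5]
gripper_width: 0.0858
grasp_force: 0.0
```

Run:
```python
from workcell import env
import cv2,numpy as np,pickle
o=env.observe();w=env.camera_params("wrist");f=env.grab_frame("wrist")
pickle.dump(w,open("pics/w1.pkl","wb"))
cv2.imwrite("pics/w1.png",cv2.resize(f[:,:,::-1],(800,600),interpolation=cv2.INTER_CUBIC))
print(o["time_s"],o["tcp_pos"],o["ee_rot"],o["joint_positions"])
```

```text
1.35 [ 0.52077396 -0.09190774  0.2702944 ] [-3.13984836e+00  8.33584793e-04  3.36899791e-01] [ 0.11375793  0.59174895  0.00214627  1.58850021 -0.00292582  0.96285882
 -1.11668412]
```

View pics/w1.png

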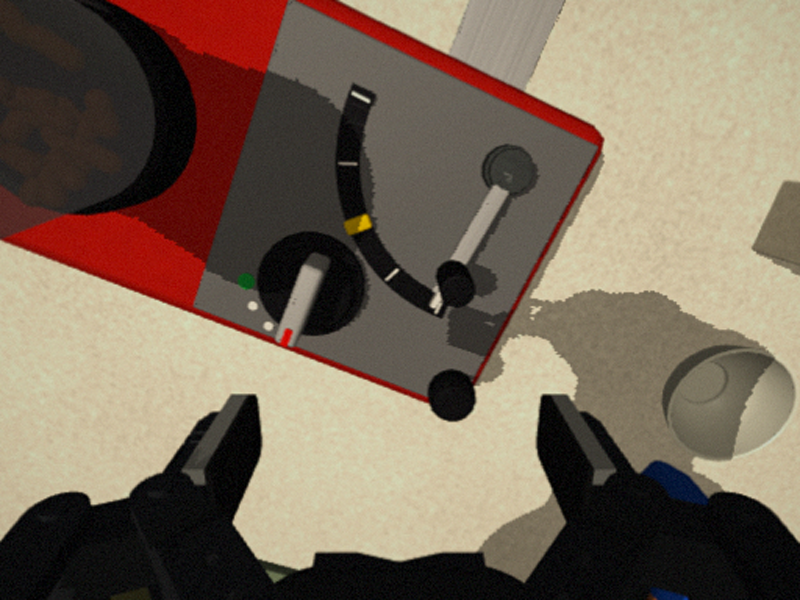

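Wrist view, at 800x600 scale: pivot hub (510,168), knob (455,282), white tip (437,302), clip (358,223). The dial disc is at (311,284), with its bar running from the red end (287,337) to (316,260). The green dot is at (247,281), white dots at (252,306) and (268,326), and the cap at (452,395).

Run:
```python
import cv2,numpy as np,pickle
from h import *
w=pickle.load(open("pics/w1.pkl","rb"));k=512/800
P={}
for n,uv,z in [("pivot",(510,168),.105),("knobtop",(456,276),.14),("knobbase",(455,290),.102),("tip",(437,300),.099),("clip",(358,223),.091),("disc",(311,284),.098),("red",(287,337),.133),("far",(317,259),.133),("green",(247,281),.08),("w1",(268,326),.08),("w2",(252,306),.08),("cap",(452,392),.104),("jarbase",(195,130),.12),("jarb2",(100,210),.12),("corner",(600,140),.08),("cl",(437,310),.08)]:
    P[n]=onz(w,np.array(uv)*k,z);print(n,P[n].round(4))
a=lambda v:np.degrees(np.arctan2(v[1],v[0])).round(1)
pv=P["pivot"]
for n in["knobtop","tip","clip"]: print(n,a(P[n]-pv),np.linalg.norm((P[n]-pv)[:2]).round(4))
c=(P["red"]+P["far"])/2;print("dial c",c,"len",np.linalg.norm(P["red"]-P["far"]),"ang",a(P["red"]-P["far"]))
for n in["green","w1","w2","red"]: print(n,a(P[n]-P["disc"]),a(P[n]-c))
```

```text
pivot [ 0.6026 -0.134   0.105 ]
knobtop [ 0.5355 -0.1206  0.14  ]
knobbase [ 0.5173 -0.1316  0.102 ]
tip [ 0.5057 -0.1232  0.099 ]
clip [ 0.5368 -0.0557  0.091 ]
disc [ 0.4879 -0.0383  0.098 ]
red [ 0.4617 -0.0364  0.133 ]
far [ 0.5164 -0.0402  0.133 ]
green [0.4686 0.007  0.08  ]
w1 [ 0.4397 -0.0158  0.08  ]
w2 [ 0.4511 -0.0009  0.08  ]
cap [ 0.4451 -0.1573  0.104 ]
jarbase [0.5623 0.0475 0.12  ]
jarb2 [0.4986 0.0921 0.12  ]
corner [ 0.6383 -0.188   0.08  ]
cl [ 0.4929 -0.1296  0.08  ]
knobtop 168.7 0.0684
tip 173.6 0.0975
clip 130.1 0.1023
dial c [ 0.48904337 -0.03828337  0.133     ] len 0.05481824118749063 ang 176.1
green 113.1 114.3
w1 155.0 155.5
w2 134.5 135.4
red 175.8 176.1
```

Positions are consistent: clip radius 102 mm (104 expected), bar length 55 mm (56 expected), lever at 173°, clip at 130°. At yaw ≈ -4° joint 7 would hit its limit turning the dial, so I use the half-turn yaw (≈ 173-176°) instead.

Emit:
apply_moves(rows=[[0,0.01,0,0,0,-10],[-0.003,0.02,0,0,0,-20],[-0.003,0.033,0,0,0,-31],[-0.003,0.033,0,0,0,-41],[-0.003,0.033,0,0,0,-51]], fingers=0.06, force=20)

```text
time_s: 2.02
tcp_pos: [0.5274, -0.128, 0.2711]
ee_rot: [-3.141, 0.0, 1.228]
ft_force: [-0.3, -0.1, -0.0]
gripper_width: 0.0601
grasp_force: 0.0
```

Emit:
apply_moves(rows=[[0,0,0,0,0,-10],[0,0,0,0,0,-20],[0,0,0,0,0,-31],[0,0,0,0,0,-41],[0,0,0,0,0,-51]])

```text
time_s: 2.65
tcp_pos: [0.5274, -0.1279, 0.2712]
ee_rot: [-3.141, -0.0, 2.119]
ft_force: [-0.2, -0.6, 0.5]
gripper_width: 0.0601
grasp_force: 0.0
```

Emit:
apply_moves(rows=[[0,0,0,0,0,-10],[0,0,0,0,0,-21],[0,0,0,0,0,-31],[0,0,0,0,0,-42],[0,0,0,0,0,-52]])

```text
time_s: 3.28
tcp_pos: [0.5274, -0.1279, 0.2711]
ee_rot: [-3.142, -0.0, 3.026]
ft_force: [-1.4, 0.0, -0.4]
gripper_width: 0.06
grasp_force: 0.0
```

Emit:
apply_moves(rows=[[0,0,0.03,0,0,0],[0,0,0.06,0,0,0],[0,0,0.08,0,0,0],[0,0,0.08,0,0,0]])

```text
time_s: 3.78
tcp_pos: [0.527, -0.1278, 0.1904]
ee_rot: [3.141, -0.002, 3.021]
ft_force: [0.1, 0.0, 0.0]
gripper_width: 0.0601
grasp_force: 0.0
```

Run:
```python
from workcell import env
import cv2,numpy as np,pickle
from h import *
o=env.observe();w=env.camera_params("wrist");f=env.grab_frame("wrist")
pickle.dump(w,open("pics/w2.pkl","wb"))
cv2.imwrite("pics/w2.png",cv2.resize(f[:,:,::-1],(800,600),interpolation=cv2.INTER_CUBIC))
print(o["time_s"],o["tcp_pos"],o["ee_rot"],o["joint_positions"])
q=env.camera_params("scene");s=env.camera_params("side");k=.64
print(onz(q,np.array((451,240))*k,.338),onz(s,np.array((389,212))*k,.338))
for X in [(.529,-.124,.14),(.529,-.124,.102),(.6026,-.134,.105),(.489,-.0383,.133),(.5368,-.0557,.091)]: print(proj(w,X)/k)
```

```text
3.775 [ 0.52702371 -0.12778712  0.19039223] [ 3.14140302e+00 -2.24542266e-03  3.02057469e+00] [ 0.5485452   0.79194701 -0.72781397  1.64733996  0.62086259  0.94954234
  1.04343324]
[0.54585873 0.11971269 0.338     ] [0.54730023 0.12244029 0.338     ]
[404.26232545 340.81980643]
[403.43311745 310.92554295]
[401.27774564 439.28900402]
[597.95743931 222.93249723]
[532.95752924 302.84736755]
```

View pics/w2.png

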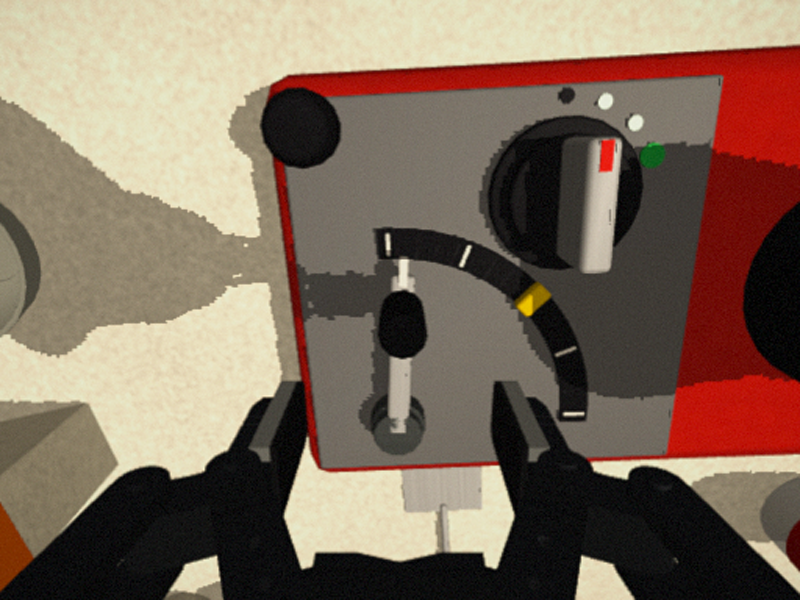

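The knob is at (403,335), centred between the fingers. Hub (398,428), clip (536,299), dial bar top from red end (610,139) to (596,271), green dot (652,155).

Run:
```python
import cv2,numpy as np,pickle
from h import *
w=pickle.load(open("pics/w2.pkl","rb"));k=512/800
P={}
for n,uv,z in [("pivot",(398,428),.105),("knobtop",(404,334),.14),("tip",(403,270),.099),("clip",(536,297),.091),("disc",(565,192),.098),("red",(609,139),.133),("far",(596,271),.133),("green",(652,155),.08),("w1",(605,101),.08),("w2",(635,123),.08),("w0",(567,95),.08)]:
    P[n]=onz(w,np.array(uv)*k,z);print(n,P[n].round(4))
a=lambda v:np.degrees(np.arctan2(v[1],v[0])).round(1)
for pv in (P["pivot"],np.array([.6026,-.134,0])):
  for n in["knobtop","tip","clip"]: print(n,a(P[n]-pv),np.linalg.norm((P[n]-pv)[:2]).round(4))
c=(P["red"]+P["far"])/2;print("dial c",c,"len",np.linalg.norm(P["red"]-P["far"]),"ang",a(P["red"]-P["far"]))
for n in["green","w1","w2","w0"]: print(n,a(P[n]-c),np.linalg.norm((P[n]-c)[:2]))
```

```text
pivot [ 0.5952 -0.1349  0.105 ]
knobtop [ 0.5258 -0.1237  0.14  ]
tip [ 0.5084 -0.1217  0.099 ]
clip [ 0.5337 -0.054   0.091 ]
disc [ 0.4798 -0.0404  0.098 ]
red [ 0.4563 -0.0344  0.133 ]
far [ 0.5097 -0.0389  0.133 ]
green [0.4696 0.0086 0.08  ]
w1 [ 0.4414 -0.015   0.08  ]
w2 [ 4.533e-01 -3.000e-04  8.000e-02]
w0 [ 0.4364 -0.0332  0.08  ]
knobtop 170.9 0.0703
tip 171.4 0.0878
clip 127.2 0.1016
knobtop 172.4 0.0775
tip 172.6 0.095
clip 130.7 0.1056
dial c [ 0.48297779 -0.03665235  0.133     ] len 0.05364306233716316 ang 175.1
green 106.5 0.04720672523184182
w1 152.5 0.04684937804144773
w2 129.2 0.046888901939663157
w0 175.8 0.04668356584999393
```

Emit:
apply_moves(rows=[[0.002,0.004,0.02,0,0,0],[0.002,0.004,0.04,0,0,0],[0.002,0.004,0.06,0,0,0],[0.002,0.004,0.078,0,0,0],[0.002,0.004,0.078,0,0,0]])

```text
time_s: 4.45
tcp_pos: [0.5261, -0.1235, 0.1135]
ee_rot: [-3.142, -0.0, 3.021]
ft_force: [-1.0, 0.5, -0.2]
gripper_width: 0.0598
grasp_force: 0.0
```

Emit:
apply_moves(rows=[[0,0,0,0,0,0],[0,0,0,0,0,0],[0,0,0,0,0,0],[0,0,0,0,0,0],[0,0,0,0,0,0]], fingers=0.018, force=20)

```text
time_s: 5.08
tcp_pos: [0.5264, -0.1235, 0.1141]
ee_rot: [-3.141, 0.001, 3.02]
ft_force: [-0.8, -0.7, 7.9]
gripper_width: 0.0209
grasp_force: 22.5
```

Emit:
apply_moves(rows=[[-0.001,0.011,0,0,0,8.5],[-0.003,0.022,0,0,0,17],[-0.007,0.032,0,0,0,25.5],[-0.013,0.042,0,0,0,34],[-0.02,0.051,0,0,0,42.5]])

```text
time_s: 5.7
tcp_pos: [0.5542, -0.0769, 0.1142]
ee_rot: [3.14, 0.005, 2.273]
ft_force: [10.8, -14.9, -1.6]
gripper_width: 0.0212
grasp_force: 21.6
```

Emit:
apply_moves(rows=[[0,0,0,0,0,0],[0,0,0,0,0,0]])

```text
time_s: 5.95
tcp_pos: [0.554, -0.0768, 0.1142]
ee_rot: [3.14, 0.004, 2.278]
ft_force: [11.6, -11.4, -1.4]
gripper_width: 0.0211
grasp_force: 21.7
```

Run:
```python
from workcell import env
import cv2,numpy as np,pickle
o=env.observe();w=env.camera_params("wrist");f=env.grab_frame("wrist")
pickle.dump(w,open("pics/w3.pkl","wb"))
cv2.imwrite("pics/w3.png",cv2.resize(f[:,:,::-1],(800,600),interpolation=cv2.INTER_CUBIC))
print(o["time_s"],o["tcp_pos"],o["ee_rot"],o["joint_positions"])
```

```text
5.95 [ 0.55400144 -0.07684578  0.11415339] [3.1396888  0.00444253 2.27760243] [ 0.30501348  0.87033555 -0.44088062  1.67275481  0.52479817  0.71434034
  0.30574056]
```

View pics/w3.png

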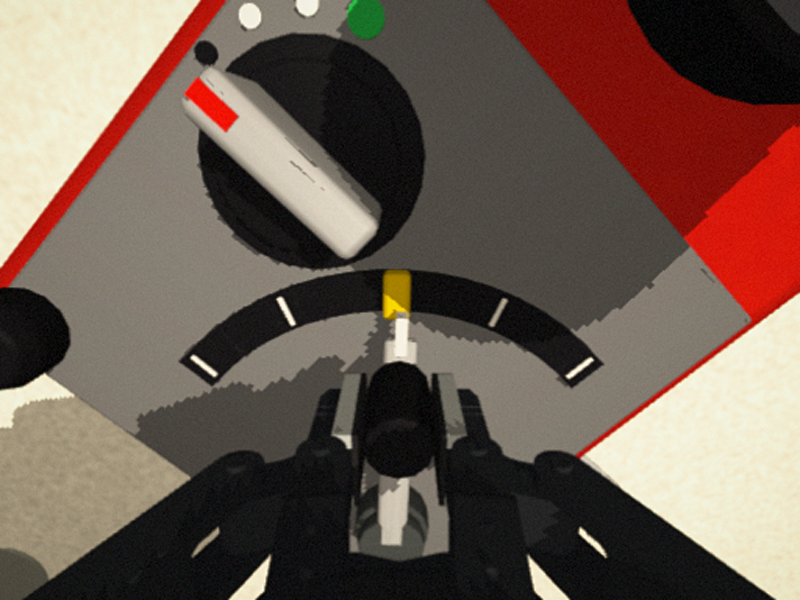

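The white tip (402,335) points at the clip (397,295), which still sits undisturbed on its quadrant; the dial is at rest. I'll release, rise and go over to the dial.

Emit:
apply_moves(rows=[[0,0,0,0,0,0],[0,0,0,0,0,0],[0,0,0,0,0,0],[0,0,0,0,0,0]], fingers=0.045)

```text
time_s: 6.5
tcp_pos: [0.5521, -0.0751, 0.1133]
ee_rot: [3.142, -0.0, 2.279]
ft_force: [-0.0, -0.2, 0.4]
gripper_width: 0.0453
grasp_force: 0.0
```

Emit:
apply_moves(rows=[[0,0,-0.02,0,0,0],[0,0,-0.05,0,0,0],[0,0,-0.075,0,0,0],[0,0,-0.075,0,0,0]])

```text
time_s: 7.0
tcp_pos: [0.5527, -0.0752, 0.1897]
ee_rot: [3.14, 0.002, 2.279]
ft_force: [0.2, 0.6, -0.3]
gripper_width: 0.0451
grasp_force: 0.0
```

Run:
```python
from workcell import env
import cv2,numpy as np,pickle
o=env.observe();w=env.camera_params("wrist");f=env.grab_frame("wrist")
pickle.dump(w,open("pics/w4.pkl","wb"))
cv2.imwrite("pics/w4.png",cv2.resize(f[:,:,::-1],(800,600),interpolation=cv2.INTER_CUBIC))
from scipy.spatial.transform import Rotation as Ro
R=Ro.from_euler('xyz',o["ee_rot"]).as_matrix()
print(o["time_s"],o["tcp_pos"],o["ee_rot"],"delta tool to dial, z .107:",R.T@(np.array([.483,-.037,.107])-o["tcp_pos"]),"turn",np.degrees(o["ee_rot"][2])-175.5)
```

```text
7.0 [ 0.55269828 -0.07516314  0.18967372] [3.13987241e+00 1.60804723e-03 2.27867463e+00] delta tool to dial, z .107: [ 0.07444648 -0.0282802   0.08250558] turn -44.94156054117738
```

View pics/w4.png

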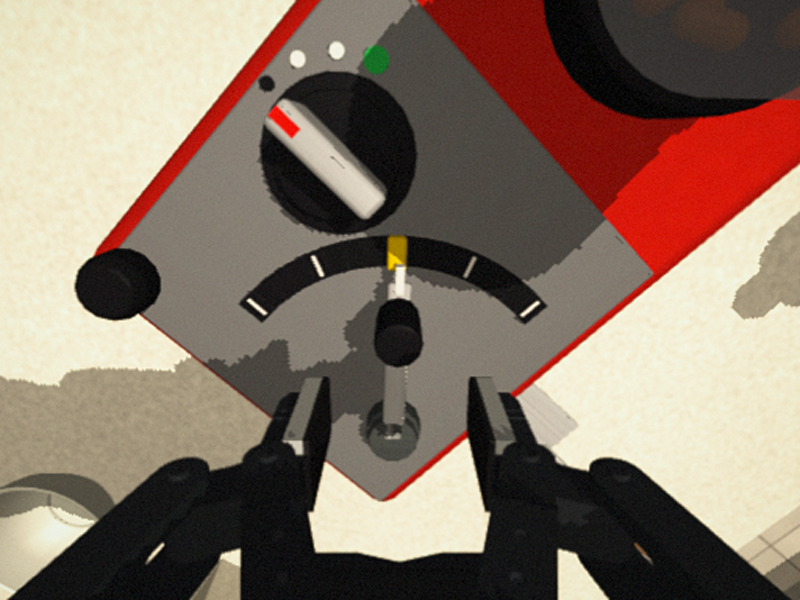

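Lever released, and its tip at (400,275) points at the clip (397,250). Now over to the dial.

Emit:
apply_moves(rows=[[0.015,-0.006,0,0,0,-9],[0.03,-0.012,0,0,0,-18],[0.045,-0.017,0,0,0,-27],[0.06,-0.023,0,0,0,-36],[0.074,-0.028,0,0,0,-45]])

```text
time_s: 7.68
tcp_pos: [0.4819, -0.0369, 0.1875]
ee_rot: [3.141, -0.001, 3.07]
ft_force: [0.2, 0.5, -0.1]
gripper_width: 0.0449
grasp_force: 0.0
```

Emit:
apply_moves(rows=[[0,0,0.01,0,0,0],[0,0,0.03,0,0,0],[0,0,0.05,0,0,0],[0,0,0.05,0,0,0]])

```text
time_s: 8.18
tcp_pos: [0.4824, -0.0373, 0.1367]
ee_rot: [-3.142, -0.003, 3.061]
ft_force: [0.1, -0.2, 0.3]
gripper_width: 0.045
grasp_force: 0.0
```

Run:
```python
from workcell import env
import cv2,numpy as np,pickle
from h import *
o=env.observe();w=env.camera_params("wrist");f=env.grab_frame("wrist")
cv2.imwrite("pics/w5.png",cv2.resize(f[:,:,::-1],(800,600),interpolation=cv2.INTER_CUBIC))
from scipy.spatial.transform import Rotation as Ro
R=Ro.from_euler('xyz',o["ee_rot"]).as_matrix()
print(o["time_s"],o["tcp_pos"],o["ee_rot"],o["joint_positions"],"delta:",R.T@(np.array([.483,-.037,.107])-o["tcp_pos"]))
print(proj(w,[.483,-.0367,.133])/.64)
```

```text
8.175 [ 0.4823953  -0.03730438  0.13674175] [-3.14157431e+00 -2.69526402e-03  3.06108198e+00] [ 0.36328425  0.79273736 -0.644381    1.91086905  0.7336019   0.69232446
  0.76039112] delta: [-0.00065842  0.00035257  0.02974007]
[396.01696752 392.64530975]
```

View pics/w5.png

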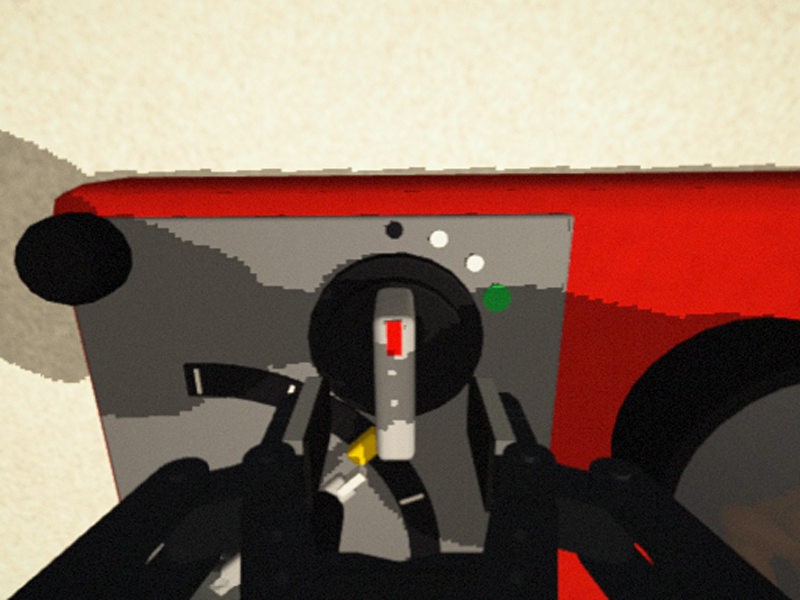

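The bar (395, 320–460) is centred between the fingers and parallel to them; the clip and lever are clear. I'll descend, grip and turn.

Emit:
apply_moves(rows=[[0,0,0.01,0,0,0],[0,0,0.02,0,0,0],[0,0,0.03,0,0,0],[0,0,0.03,0,0,0]])

```text
time_s: 8.72
tcp_pos: [0.4825, -0.0371, 0.1076]
ee_rot: [3.142, -0.001, 3.064]
ft_force: [-1.0, -0.5, 0.3]
gripper_width: 0.045
grasp_force: 0.0
```

Emit:
apply_moves(rows=[[0,0,0,0,0,0],[0,0,0,0,0,0],[0,0,0,0,0,0],[0,0,0,0,0,0],[0,0,0,0,0,0]], fingers=0.005, force=60)

```text
time_s: 9.35
tcp_pos: [0.4828, -0.0384, 0.1088]
ee_rot: [-3.14, 0.001, 3.063]
ft_force: [-1.7, -7.6, 9.5]
gripper_width: 0.0126
grasp_force: 58.9
```

Emit:
apply_moves(rows=[[0,0,0,0,0,5],[0,0,0,0,0,10],[0,0,0,0,0,15],[0,0,0,0,0,20],[0,0,0,0,0,25]])

```text
time_s: 9.98
tcp_pos: [0.483, -0.0382, 0.1089]
ee_rot: [-3.141, 0.001, 2.624]
ft_force: [-1.2, -6.1, 6.8]
gripper_width: 0.0131
grasp_force: 58.7
```

Turning smoothly, with low forces. I'll continue towards about 70° in total.

Emit:
apply_moves(rows=[[0,0,0,0,0,5],[0,0,0,0,0,10],[0,0,0,0,0,15],[0,0,0,0,0,20],[0,0,0,0,0,25]])

```text
time_s: 10.6
tcp_pos: [0.4831, -0.0381, 0.1089]
ee_rot: [3.141, 0.002, 2.188]
ft_force: [1.7, -5.9, 5.7]
gripper_width: 0.0126
grasp_force: 58.6
```

Emit:
apply_moves(rows=[[0,0,0,0,0,5],[0,0,0,0,0,10],[0,0,0,0,0,15],[0,0,0,0,0,19.5],[0,0,0,0,0,19.5]])

```text
time_s: 11.22
tcp_pos: [0.4833, -0.038, 0.1089]
ee_rot: [3.14, 0.002, 1.849]
ft_force: [0.9, -6.9, 4.7]
gripper_width: 0.0125
grasp_force: 58.4
```

Emit:
apply_moves(rows=[[0,0,0,0,0,0],[0,0,0,0,0,0],[0,0,0,0,0,0],[0,0,0,0,0,0],[0,0,0,0,0,0]])

```text
time_s: 11.85
tcp_pos: [0.4833, -0.038, 0.1089]
ee_rot: [3.14, 0.001, 1.851]
ft_force: [1.7, -6.7, 5.8]
gripper_width: 0.0131
grasp_force: 58.4
```

Run:
```python
from workcell import env
import cv2,numpy as np
o=env.observe();f=env.grab_frame("wrist");g=env.grab_frame("scene")[130:220,190:310]
a=cv2.resize(f[:,:,::-1],(480,360));b=cv2.resize(g[:,:,::-1],(320,240),interpolation=cv2.INTER_CUBIC)
c=np.zeros((360,800,3),np.uint8);c[:,:480]=a;c[:240,480:]=b;cv2.imwrite("pics/w6.png",c)
for k in["time_s","tcp_pos","ee_rot","joint_positions","ft_force","torque","grasp_force"]:print(k,o[k])
```

```text
time_s 11.85
tcp_pos [ 0.48334095 -0.03803305  0.10885505]
ee_rot [3.14036820e+00 1.32145152e-03 1.85051079e+00]
joint_positions [ 0.1594028   0.78660505 -0.26403333  1.9419876   0.42642296  0.46566305
 -0.134863  ]
ft_force [ 1.68643    -6.67597429  5.76044159]
torque [-1.4809735  -0.4469626   0.16613491]
grasp_force 58.42403054237366
```

View pics/w6.png

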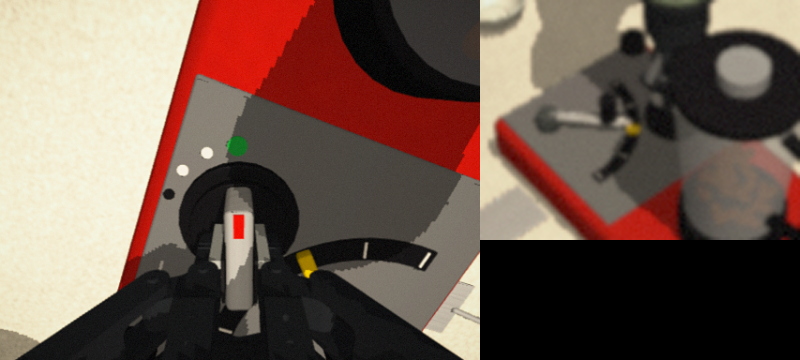

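The red mark (239,225) lines up with the green dot (237,146). The tool has turned 1.21 rad holding the bar, and the lever still points at the clip.

```bash
python3 -c "
from workcell import env
print(env.job_done())"
```

```text
the job is handed in; nothing more can be done
None
```

The speed lever points at the yellow clip, which was not moved. The pulse dial is held at its third click (about 1.21 rad) with the gripper still on it. I handed the job in at about 12 s, and no verdict came back.

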